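Seat the medium bottle in the warming block

TASK

Put the pink bottle with the blue cap into the empty well of the aluminium warming block, upright, and lower it right onto the floor of the well before letting go; do not drop it. If it is gripped round its middle the fingers jam in the well's mouth, so hold it high, just below the shoulder or by the cap (if you have it too low, set it down and take it again higher). Leave the black-capped oil bottle where it stands and the white-capped amber bottle in its well.

Things in the scene. Friction and masses are not known exactly. Their poses are not given: they have to be found in the camera images.
- pink_bottle_mid (a point): centre, half-way up (44 mm above the underside), of the bottle to move: pink, blue screw cap, 44 mm across, 88 mm tall, about 0.12 kg, loose, upright on the table; z up along it. Its wall is straight to 62 mm above the underside; then a sloping shoulder, and the cap, 28 mm across, from 75 to 88 mm. Fingertips lower than 44 mm above the underside go into the well's mouth and may jam
- empty_well_floor (a point): middle of the floor of the empty well in the warming block: round bore 52 mm across, 44 mm deep overall, its top 8 mm flared at 45 degrees to a 68 mm mouth. The floor is 20 mm and the block's flat top 64 mm above the table; a seated pink bottle stands 44 mm out of it. Axes as the block: x along its length (the other well, with the amber bottle, is 96 mm away in +x), y across, z up
- warming_block: aluminium block on a black plastic base, 186 x 96 mm and 64 mm high overall, fixed to the table, with two equal wells side by side along its length; origin at the centre of its underside, x along its length, z up; the empty well is centred 48 mm from the origin in -x, the occupied one 48 mm in +x
- amber_bottle_mid (a point): centre, half-way up, of the amber bottle with white cap, 44 mm across and 88 mm tall, loose, standing in the block's other well; it stays there
- oil_bottle_mid (a point): centre, half-way up (56 mm above its underside), of the pale oil bottle with black cap and green label, 53 mm across and 112 mm tall, loose, standing on the table; it stays there

How it is judged:
By the outcome, as a careful person would: the job done as asked, in the order asked, and still so for the second after the job is handed in, with the robot touching nothing.
It also fails if it takes over 35 s, if anything falls off the work surface, if the arm or the gripper's body presses on something with over 40 N, if the wrist force passes 120 N, or if a joint passes its speed limit or range.

ROBOT

A 7-joint arm with a two-finger parallel gripper is mounted at the origin on a cart in front of the work surface, level with it; the furniture and walls round the work are solid. World frame = base frame: x ahead of the robot, y to its left, z up, the work surface at z = 0. Lengths are in m, angles in degrees, forces in N, time in s.
With the tool pointing down it reaches from about 0.425 to 0.875 m from the base axis. Payload 4.7 kg.
Tool frame: the origin (TCP) lies midway between the tips of the shut fingers; the grasp point (between the pads) lies 19 mm behind it; z points along the fingers, y is the line along which they close (so a half turn about z gives the same grasp; the last joint's range is limited). The gripper opens to 87 mm and grips with 3 to 60 N. Pads are 19 mm wide; open, the fingers measure 117 mm over their backs; the gripper's body (75 mm by 190 mm) begins 51 mm behind the grasp point.
Start: joints at [-42.221, 18.392, -4.016, 83.108, 1.295, 78.541, -3.26], TCP at [0.475, 0.444, 0.223] pointing down, gripper open.
Joint ranges: [-163.93, 163.93], [-17.29, 119.83], [-79.2, 71.16], [3.27, 140.29], [-89.18, 269.18], [5.43, 117.66], [-154.24, 154.24]. Speed limits (degrees/s): [147.25, 147.25, 180, 180, 180, 180, 180].

INTERFACE

Orientations are given as [roll, pitch, yaw] about the fixed x, y, z axes, in that order (R = Rz(yaw) Ry(pitch) Rx(roll)).
In Python, from rig import monitor, viewer, job gives the robot as it stands. The module is installed in compiled form; this text tells all that it offers.
- The arm moves only by the shell command python3 -m jog 'ROWS' [FORCE]. ROWS is JSON, a list of rows, each an object with "xyz": the shift along the world's x, y, z in mm, a list of three; "angular": the turn, a rotation vector about the world's x, y, z in rad, a list of three; "fingers": the closure in counts, from 0 (fully open) to 255 (shut). In form: [{"xyz": [x, y, z], "angular": [wx, wy, wz], "fingers": fingers}, ...]. A call has 1 to 10 rows; each row shifts and turns the commanded pose from where the row before left it; what a row does not reach is not made up. A row lasts 1/8 s, in which the tool goes at most 62.5 mm and 10.7 degrees, less where a joint would pass 70% of its speed; a pose out of reach is approached as far as the arm can. A call is refused whole if a number of a shift passes 62.5 or a number of a turn 0.188, either way. A call with a gripper value outside its range is refused whole. The fingers move at their own pace and stop on an object; FORCE is the grip in N (left out, the last holds). Time passes only in rows, so rows that do not move let the fingers close. It gives the time, the measured TCP pose, the force, the opening and the grip force at its end, in the units of the state.
- monitor.read_state(): the state, without advancing time (a new reading comes with each control period).
- viewer.grab_frame(name): name is "side" or "top" or "wrist"; returns a dict with "frame" (384x512x3 uint8, red, green, blue), "mtx" (3x3 intrinsics, pixels), "eye" and "attitude" of the camera in the world. Camera axes: x right, y down, z forward; pixel columns grow to the right and rows downward; lengths in m; the calibration is good to about 2 mm. A picture is of the moment at which its call begins. There is no depth.
- job.sign_off(): hands the job in; it is judged then, once.
The state is a dict: "t": time; "qpos": joint angles; "joint_vel": joint speeds; "effort": joint torques, N m; "eef_pos": TCP position; "tool_rot": TCP orientation; "wrist_force": force on the tool from outside, world axes, zero at the start; "wrist_torque": the same for the moment, N m; "width": finger opening in m; "grasp_force": force on a finger pad.
Only numpy, scipy, OpenCV 4.12 (cv2) and the standard library are available. Lean on these libraries where they do the work, as an engineer would, in place of code of your own. Each camera call takes 0.05 s, during which the arm holds its last target. There are 200 camera calls.

## Working session

There is one attempt and no reset: what is moved stays moved. The work goes in short steps, Python scripts to look and compute and a shell command to move; the robot and the scene stay as the last step left them, time stands still between calls to the robot, and variables do not carry over. Pictures are saved under pics/ and viewed, at most 10 in all, crops included, and the job is handed in when it is done.

```bash
mkdir -p pics; python3 - <<'E'
from rig import monitor, viewer
import cv2,pickle,numpy as np
s=monitor.read_state();print({k:np.round(v,4).tolist() for k,v in s.items()})
d={}
for n in("side","top","wrist"):
    f=viewer.grab_frame(n);d[n]=f
    print(n,np.round(f["mtx"],1).tolist(),np.round(f["eye"],4).tolist(),np.round(f["attitude"],4).tolist())
pickle.dump(d,open("d.pkl","wb"))
cv2.imwrite("pics/a_top.png",cv2.resize(d["top"]["frame"][:,:,::-1],(800,600),interpolation=cv2.INTER_CUBIC))
cv2.imwrite("pics/a_side.png",cv2.resize(d["side"]["frame"][:,:,::-1],(800,600),interpolation=cv2.INTER_CUBIC))
E
```

```text
{'t': 0.0, 'qpos': [-42.2216, 18.439, -4.0123, 83.1739, 1.2952, 78.541, -3.2602], 'joint_vel': [-0.1325, 0.024, -0.0075, -0.0179, -0.0681, -0.0681, 0.0411], 'effort': [0.0003, -49.1285, -0.4038, -31.2529, -0.0641, 0.0439, 0.0002], 'eef_pos': [0.4748, 0.4431, 0.2215], 'tool_rot': [-179.8914, 0.0069, 133.0281], 'wrist_force': [-0.3957, 0.2216, 0.9064], 'wrist_torque': [-0.0146, 0.0171, -0.0568], 'grasp_force': 0.0, 'width': 0.0868}
side [[366.7, 0.0, 256.5], [0.0, 366.7, 187.7], [0.0, 0.0, 1.0]] [0.4197, 0.8048, 0.4203] [-114.3833, 1.1049, -175.1962]
top [[398.6, 0.0, 253.3], [0.0, 398.6, 199.9], [0.0, 0.0, 1.0]] [0.4112, -0.0183, 1.0325] [-175.1495, 0.8329, -88.3192]
wrist [[344.0, 0.0, 262.6], [0.0, 344.0, 187.9], [0.0, 0.0, 1.0]] [0.4217, 0.5015, 0.3833] [163.2154, 0.0735, 43.0788]
```

View pics/a_top.png

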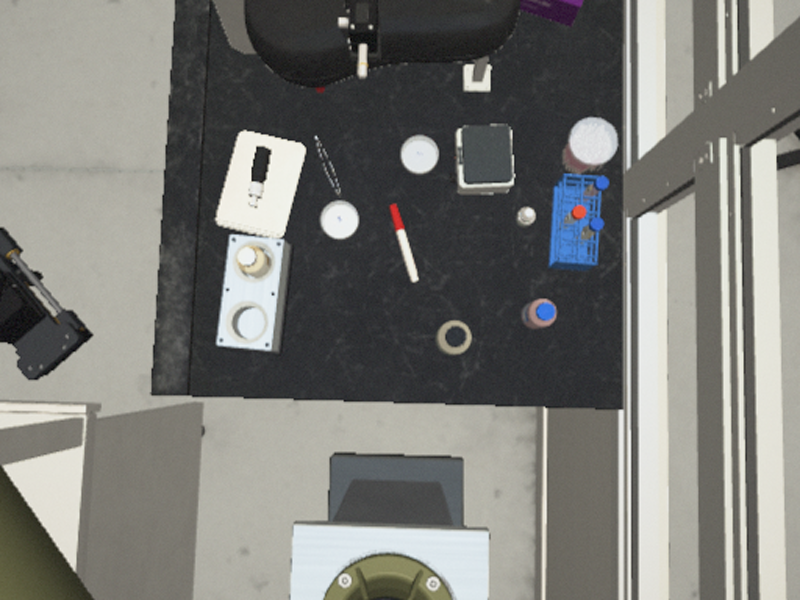

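View pics/a_side.png

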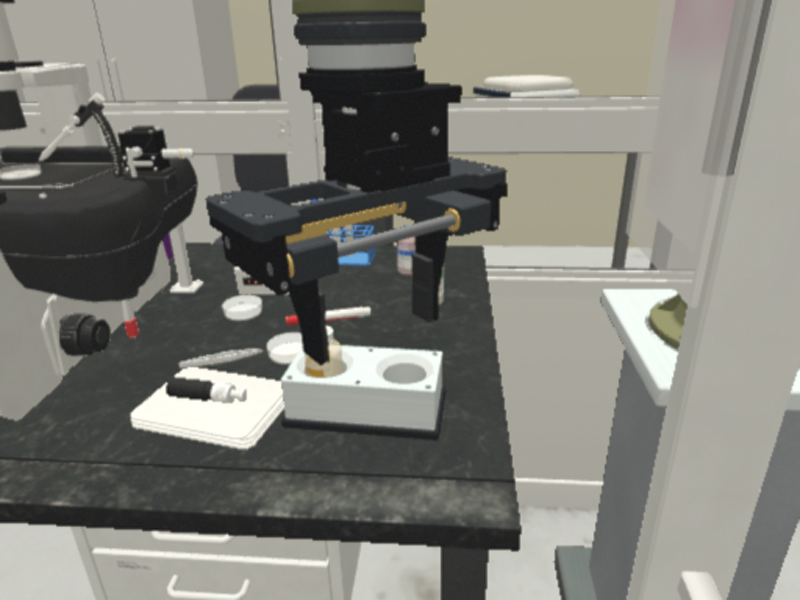

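The top view shows the pink bottle's blue cap at about (545,311), the oil bottle at (454,337), the empty well at (250,322) and the amber bottle at (252,257), all in 800x600 pixels. The side view shows the block with its empty well at (407,373). I'll enlarge these areas.

```bash
cat > h.py <<'E'
import numpy as np
from scipy.spatial.transform import Rotation as R
def ray(f,u,v,z):
    d=R.from_euler('xyz',f["attitude"],degrees=True).as_matrix()@np.linalg.inv(f["mtx"])@[u,v,1]
    e=np.array(f["eye"]);return e+d*(z-e[2])/d[2]
def proj(f,p):
    q=f["mtx"]@(R.from_euler('xyz',f["attitude"],degrees=True).as_matrix().T@(np.array(p)-f["eye"]));return q[:2]/q[2]
E
python3 - <<'E'
import pickle,cv2,numpy as np
d=pickle.load(open("d.pkl","rb"));f=d["top"]["frame"][:,:,::-1]
a=f[145:230,135:190];b=f[185:225,275:365]
A=cv2.resize(a,None,fx=7,fy=7,interpolation=cv2.INTER_CUBIC)  #385x595
B=cv2.resize(b,None,fx=4.5,fy=4.5,interpolation=cv2.INTER_CUBIC) #405x180
o=np.zeros((595,790,3),np.uint8);o[:595,:385]=A;o[:180,385:790]=B
S=d["side"]["frame"][:,:,::-1][215:285,175:290];S=cv2.resize(S,None,fx=3.5,fy=3.5,interpolation=cv2.INTER_CUBIC);o[200:200+S.shape[0],386:386+S.shape[1]]=S[:, :404]
cv2.imwrite("pics/b.png",o)
E
```

```text
(no output)
```

View pics/b.png

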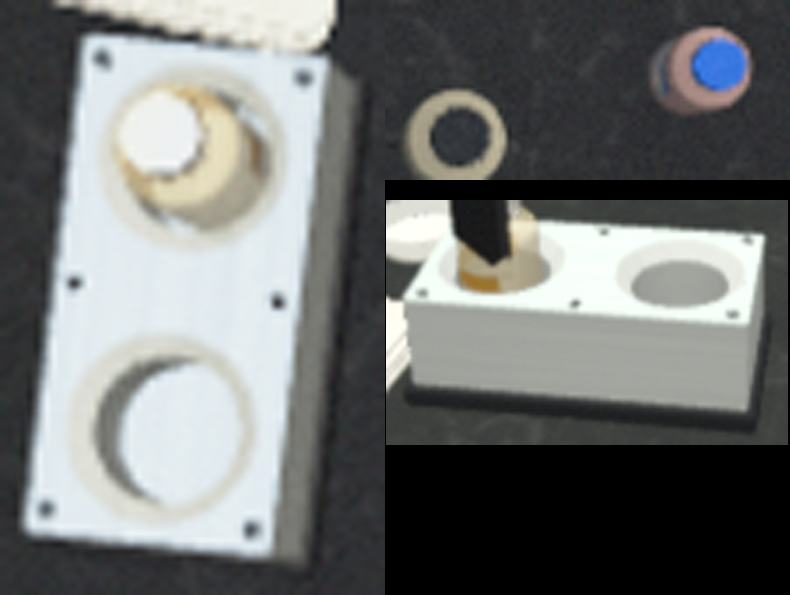

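In the crop, the empty well's mouth is centred at (161,428), the amber well's mouth at (193,156), the pink cap at (721,64) and the oil cap at (460,136). In the side inset the empty mouth is at (680,273).

```bash
python3 - <<'E'
import pickle,numpy as np
from h import *
d=pickle.load(open("d.pkl","rb"));t=d["top"];s=d["side"]
A=lambda x,y:(135+(x+.5)/7-.5,145+(y+.5)/7-.5)
B=lambda x,y:(275+(x-385+.5)/4.5-.5,185+(y+.5)/4.5-.5)
S=lambda x,y:(175+(x-386+.5)/3.5-.5,215+(y-200+.5)/3.5-.5)
p=lambda n,v:print(n,np.round(v*1000,1))
p("well",ray(t,*A(161,428),.064));p("amb",ray(t,*A(193,156),.064))
for c in[(85,35),(330,58),(270,557),(25,532)]:p("corner",ray(t,*A(*c),.064))
p("well side",ray(s,*S(680,273.5),.064))
for c in[(440,218),(765,235),(750,324),(407,299)]:p("c side",ray(s,*S(*c),.064))
p("pink",ray(t,*B(721,64.5),.088));p("oil",ray(t,*B(460,136),.112))
E
```

```text
well [472.1 231.6  64. ]
amb [568.3 225.1  64. ]
corner [610.4 265.5  64. ]
corner [604.5 178.3  64. ]
corner [428.2 191.4  64. ]
corner [434.5 277.3  64. ]
well side [470.7 233.1  64. ]
c side [611.5 181.3  64. ]
c side [427.2 191.1  64. ]
c side [432.9 277.5  64. ]
c side [607.5 264.8  64. ]
pink [ 499.5 -229.6   88. ]
oil [456.8 -91.3 112. ]
```

The well is at about (472, 232) mm, with the block's x axis at about -4°. The pink bottle is at about (499.5, -229.6). The current diagonal yaw clears the rack, the wall and the oil bottle, so I'll keep it and move over the pink bottle.

```bash
python3 -m jog '[{"xyz":[2,-25,0],"angular":[0,0,0],"fingers":0},{"xyz":[2,-55,0],"angular":[0,0,0],"fingers":0},{"xyz":[2,-55,0],"angular":[0,0,0],"fingers":0},{"xyz":[2,-55,0],"angular":[0,0,0],"fingers":0},{"xyz":[2,-55,0],"angular":[0,0,0],"fingers":0},{"xyz":[2,-55,0],"angular":[0,0,0],"fingers":0},{"xyz":[2,-55,0],"angular":[0,0,0],"fingers":0},{"xyz":[2,-55,0],"angular":[0,0,0],"fingers":0},{"xyz":[2,-55,0],"angular":[0,0,0],"fingers":0},{"xyz":[2,-55,0],"angular":[0,0,0],"fingers":0}]' 20
python3 -m jog '[{"xyz":[2,-55,0],"angular":[0,0,0],"fingers":0},{"xyz":[2,-55,0],"angular":[0,0,0],"fingers":0},{"xyz":[1,-40,0],"angular":[0,0,0],"fingers":0},{"xyz":[0,0,0],"angular":[0,0,0],"fingers":0},{"xyz":[0,0,0],"angular":[0,0,0],"fingers":0}]' 
python3 - <<'E'
from rig import viewer,monitor
import cv2,pickle,numpy as np
from h import *
f=viewer.grab_frame("wrist");t=viewer.grab_frame("top");pickle.dump((f,t),open("w.pkl","wb"))
o=np.zeros((600,800,3),np.uint8);o[:,:]=cv2.resize(f["frame"],(800,600))[:,:,::-1]
cv2.imwrite("pics/c.png",o);s=monitor.read_state();print(s["eef_pos"],s["tool_rot"],s["qpos"])
print(proj(f,[.4995,-.2296,.088])*800/512)
E
```

```text
t: 1.4
eef_pos: [0.4949, -0.0782, 0.2225]
tool_rot: [180.0, 0.0, 133.0]
wrist_force: [1.7, -0.2, 0.0]
width: 0.0869
grasp_force: 0.0
t: 2.02
eef_pos: [0.5002, -0.2255, 0.2222]
tool_rot: [180.0, -0.1, 133.1]
wrist_force: [0.2, 0.7, -0.2]
width: 0.0874
grasp_force: 0.0
[ 0.50052053 -0.22473344  0.22237807] [ 1.79971903e+02 -4.22538163e-02  1.33172020e+02] [-3.60461331  6.04177902 27.05445743 98.63291869 -2.87164744 76.02675572
 67.18808176]
[402.95001732 280.76972576]
```

View pics/c.png

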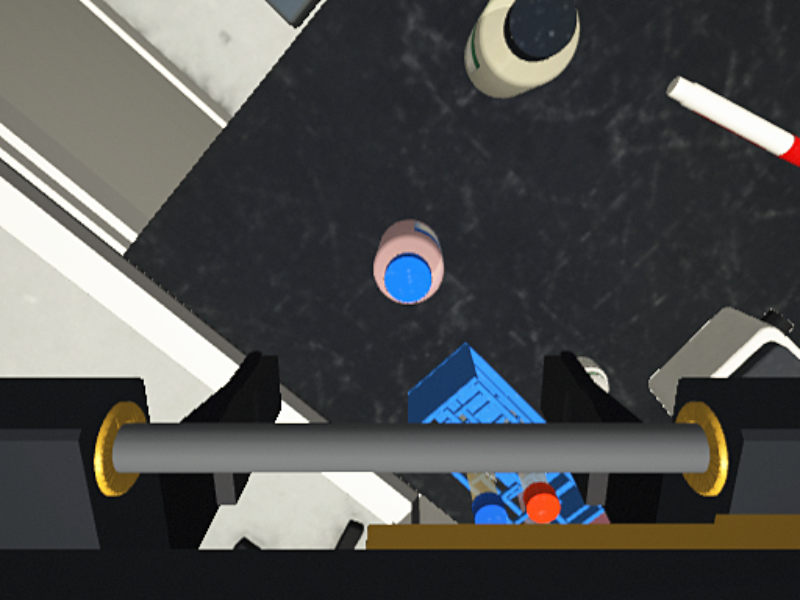

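The wrist view shows the pink cap centred at (408,278), the rack corner at (410,390) to (465,345), and the oil bottle well clear at (520,50).

```bash
python3 - <<'E'
import pickle
from h import *
f,t=pickle.load(open("w.pkl","rb"));k=.64
p=lambda n,v:print(n,np.round(v*1000,1))
p("pink",ray(f,408.5*k-.2,278.5*k-.2,.088))
for z in(.05,.08):p("rack w",ray(f,465*k,345*k,z));p("rack w2",ray(f,410*k,390*k,z));p("rack t",ray(t,550*k,264*k,z));p("rack t2",ray(t,598*k,267*k,z))
for z in(.08,.11,.14):p("tubecap w blue",ray(f,490*k,510*k,z));p("t",ray(t,597*k,224*k,z));p("red w",ray(f,543*k,505*k,z));p("t",ray(t,579*k,212*k,z))
E
```

```text
pink [ 500.6 -226.4   88. ]
rack w [ 566.8 -241.8   50. ]
rack w2 [ 562.6 -291.2   50. ]
rack t [ 578.  -244.2   50. ]
rack t2 [ 575.2 -320.1   50. ]
rack w [ 556.  -235.2   80. ]
rack w2 [ 552.2 -280.1   80. ]
rack t [ 572.9 -237.3   80. ]
rack t2 [ 570.2 -310.8   80. ]
tubecap w blue [ 652.3 -308.3   80. ]
t [ 637.3 -309.2   80. ]
red w [ 675.4 -281.3   80. ]
t [ 655.5 -281.4   80. ]
tubecap w blue [ 632.  -294.4  110. ]
t [ 630.2 -300.   110. ]
red w [ 652.9 -270.1  110. ]
t [ 647.8 -273.1  110. ]
tubecap w blue [ 611.8 -280.6  140. ]
t [ 623.1 -290.8  140. ]
red w [ 630.3 -258.8  140. ]
t [ 640.1 -264.8  140. ]
```

```bash
python3 -m jog '[{"xyz":[0,-2,-40],"angular":[0,0,0],"fingers":0},{"xyz":[0,0,-40],"angular":[0,0,0],"fingers":0},{"xyz":[0,0,-40],"angular":[0,0,0],"fingers":0},{"xyz":[0,0,-30],"angular":[0,0,0],"fingers":0},{"xyz":[0,0,-24],"angular":[0,0,0],"fingers":0},{"xyz":[0,0,0],"angular":[0,0,0],"fingers":0},{"xyz":[0,0,0],"angular":[0,0,0],"fingers":60},{"xyz":[0,0,0],"angular":[0,0,0],"fingers":100}]' 20
python3 -m jog '[{"xyz":[0,0,0],"angular":[0,0,0],"fingers":255},{"xyz":[0,0,0],"angular":[0,0,0],"fingers":255},{"xyz":[0,0,0],"angular":[0,0,0],"fingers":255},{"xyz":[0,0,0],"angular":[0,0,0],"fingers":255},{"xyz":[0,0,0],"angular":[0,0,0],"fingers":255}]' 20
```

```text
t: 3.12
eef_pos: [0.5013, -0.2285, 0.05]
tool_rot: [179.9, 0.1, 133.1]
wrist_force: [-0.3, 0.0, 1.0]
width: 0.0743
grasp_force: 0.0
t: 3.75
eef_pos: [0.5003, -0.2285, 0.0487]
tool_rot: [180.0, 0.0, 133.0]
wrist_force: [0.6, -0.0, 1.5]
width: 0.043
grasp_force: 20.0
```

Gripped at 43 mm wide with 20 N. Lift and carry it to above the well.

```bash
python3 -m jog '[{"xyz":[0,0,10],"angular":[0,0,0],"fingers":255},{"xyz":[0,0,25],"angular":[0,0,0],"fingers":255},{"xyz":[0,0,40],"angular":[0,0,0],"fingers":255},{"xyz":[0,0,40],"angular":[0,0,0],"fingers":255},{"xyz":[0,0,25],"angular":[0,0,0],"fingers":255},{"xyz":[0,0,10],"angular":[0,0,0],"fingers":255}]'
python3 -m jog '[{"xyz":[-1,20,0],"angular":[0,0,0],"fingers":255},{"xyz":[-3,40,0],"angular":[0,0,0],"fingers":255},{"xyz":[-3,50,0],"angular":[0,0,0],"fingers":255},{"xyz":[-3,50,0],"angular":[0,0,0],"fingers":255},{"xyz":[-3,50,0],"angular":[0,0,0],"fingers":255},{"xyz":[-3,50,0],"angular":[0,0,0],"fingers":255},{"xyz":[-3,50,0],"angular":[0,0,0],"fingers":255},{"xyz":[-3,50,0],"angular":[0,0,0],"fingers":255},{"xyz":[-3,40,0],"angular":[0,0,0],"fingers":255},{"xyz":[-2,30,0],"angular":[0,0,0],"fingers":255}]'
python3 -m jog '[{"xyz":[-1,20,0],"angular":[0,0,0],"fingers":255},{"xyz":[0,10,0],"angular":[0,0,0],"fingers":255},{"xyz":[0,0,-20],"angular":[0,0,0],"fingers":255},{"xyz":[0,0,-20],"angular":[0,0,0],"fingers":255},{"xyz":[0,0,-15],"angular":[0,0,0],"fingers":255},{"xyz":[0,0,0],"angular":[0,0,0],"fingers":255},{"xyz":[0,0,0],"angular":[0,0,0],"fingers":255}]'
python3 - <<'E'
from rig import viewer,monitor
import cv2,pickle,numpy as np
from h import *
D={n:viewer.grab_frame(n) for n in("side","wrist")};pickle.dump(D,open("e.pkl","wb"))
s=monitor.read_state();print(s["eef_pos"],s["tool_rot"],s["width"],s["wrist_force"])
a=cv2.resize(D["side"]["frame"][150:290,160:310],(400,373),interpolation=cv2.INTER_CUBIC)
b=cv2.resize(D["wrist"]["frame"],(400,300))
o=np.zeros((380,800,3),np.uint8);o[:373,:400]=a;o[:300,400:]=b
o=cv2.resize(D["side"]["frame"][140:290,160:360],(800,600),interpolation=cv2.INTER_CUBIC)
cv2.imwrite("pics/d.png",o[:,:,::-1]);cv2.imwrite("pics/dw.png",cv2.resize(D["wrist"]["frame"],(800,600))[:,:,::-1])
E
```

```text
t: 4.5
eef_pos: [0.5008, -0.2289, 0.2006]
tool_rot: [179.9, 0.1, 133.0]
wrist_force: [0.1, -0.2, -2.6]
width: 0.043
grasp_force: 20.0
t: 5.75
eef_pos: [0.472, 0.2033, 0.1975]
tool_rot: [-179.9, -0.0, 133.1]
wrist_force: [0.0, -0.4, -0.9]
width: 0.0429
grasp_force: 20.0
t: 6.62
eef_pos: [0.4728, 0.2315, 0.1443]
tool_rot: [179.9, 0.0, 133.0]
wrist_force: [-0.5, 0.5, -1.5]
width: 0.043
grasp_force: 20.0
[0.47283122 0.2317433  0.14454057] [1.79901660e+02 2.74479183e-02 1.33019342e+02] 0.04277628510579655 [-1.08520893  0.96727759 -0.03359983]
```

View pics/d.png

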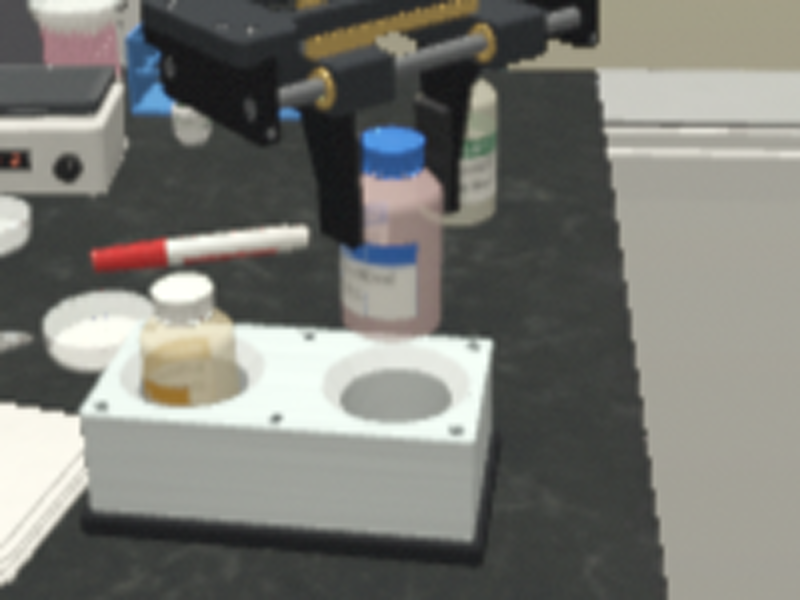

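View pics/dw.png

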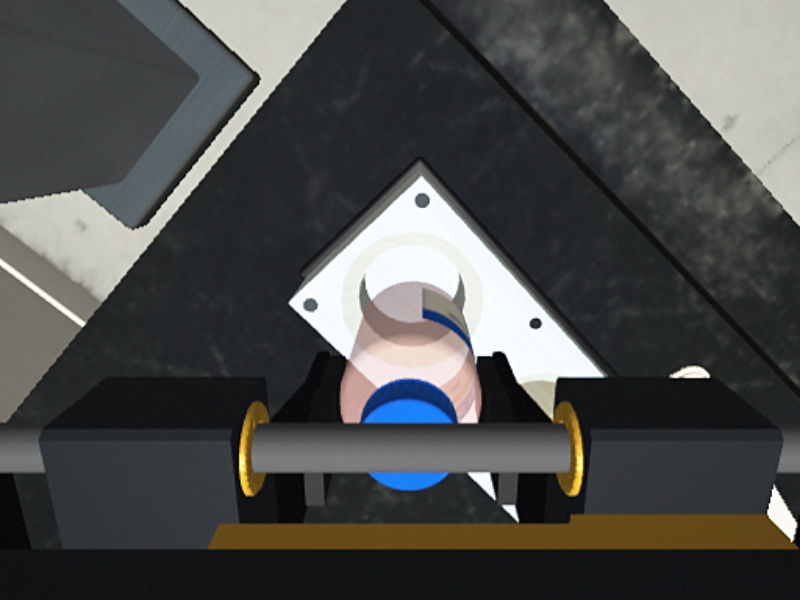

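Side view: the bottle hangs upright, its base spanning x 341–441 with the lower rim at y≈335. The well mouth spans x 325–468. Wrist view: the cap top is centred near (410,444) and the well mouth at about (412,302).

```bash
python3 - <<'E'
import pickle
from h import *
D=pickle.load(open("e.pkl","rb"));s,w=D["side"],D["wrist"]
S=lambda u,v:(160+u/4-.4,140+v/4-.4);k=.64
iS=lambda q:np.round([(q[0]-159.6)*4,(q[1]-139.6)*4],1)
# predicted base outline in side view
for c in[(.472,.232),(.472,.235),(.469,.232)]:
    th=np.linspace(0,6.283,60);P=np.array([iS(proj(s,[c[0]+.022*np.cos(a),c[1]+.022*np.sin(a),.0955])) for a in th])
    print(c,P[:,0].min(),P[:,0].max(),P[:,1].max(), iS(proj(s,[c[0],c[1],.1835])))
print("well side",ray(s,*S(396.5,392),.064), "well wrist",ray(w,412*k,302*k,.064),"cap wrist",ray(w,410*k,444*k,.1835))
th=np.linspace(0,6.283,60)
P=np.array([iS(proj(s,[.472+.034*np.cos(a),.232+.034*np.sin(a),.064])) for a in th]);print("mouth",P.min(0),P.max(0))
P=np.array([proj(w,[.472+.034*np.cos(a),.232+.034*np.sin(a),.064])/k for a in th]);print("mouth w",P.min(0),P.max(0))
E
```

```text
(0.472, 0.232) 343.2 441.3 347.6 [388.5 141.1]
(0.472, 0.235) 342.5 441.0 351.1 [387.9 143.9]
(0.469, 0.232) 349.9 448.0 347.8 [395.6 141.2]
well side [0.47000335 0.23976215 0.064     ] well wrist [0.47299679 0.23411969 0.064     ] cap wrist [0.47266362 0.2328429  0.1835    ]
mouth [319.1 345.1] [467.9 424.2]
mouth w [335.52996319 232.66659143] [479.17814625 369.52865812]
```

```bash
python3 -m jog '[{"xyz":[0,1,-15],"angular":[0,0,0],"fingers":255},{"xyz":[0,0,-15],"angular":[0,0,0],"fingers":255},{"xyz":[0,0,-5],"angular":[0,0,0],"fingers":255},{"xyz":[0,0,-5],"angular":[0,0,0],"fingers":255},{"xyz":[0,0,0],"angular":[0,0,0],"fingers":255}]'
python3 -m jog '[{"xyz":[0,0,-5],"angular":[0,0,0],"fingers":255},{"xyz":[0,0,-5],"angular":[0,0,0],"fingers":255},{"xyz":[0,0,-5],"angular":[0,0,0],"fingers":255},{"xyz":[0,0,0],"angular":[0,0,0],"fingers":255},{"xyz":[0,0,0],"angular":[0,0,0],"fingers":255}]'
```

```text
t: 7.35
eef_pos: [0.4721, 0.2324, 0.1032]
tool_rot: [-180.0, -0.0, 133.0]
wrist_force: [0.3, -0.9, -0.4]
width: 0.0429
grasp_force: 20.0
t: 7.98
eef_pos: [0.4723, 0.2326, 0.0886]
tool_rot: [180.0, 0.0, 133.0]
wrist_force: [-0.2, -0.1, -1.4]
width: 0.0429
grasp_force: 20.0
```

No contact with the bottle about 24 mm into the well. I'll continue down to the floor.

```bash
python3 -m jog '[{"xyz":[0,0,-5],"angular":[0,0,0],"fingers":255},{"xyz":[0,0,-5],"angular":[0,0,0],"fingers":255},{"xyz":[0,0,-4],"angular":[0,0,0],"fingers":255},{"xyz":[0,0,-2],"angular":[0,0,0],"fingers":255},{"xyz":[0,0,0],"angular":[0,0,0],"fingers":255},{"xyz":[0,0,0],"angular":[0,0,0],"fingers":255}]'
python3 -m jog '[{"xyz":[0,0,-2],"angular":[0,0,0],"fingers":255},{"xyz":[0,0,0],"angular":[0,0,0],"fingers":255},{"xyz":[0,0,0],"angular":[0,0,0],"fingers":255}]'
python3 -m jog '[{"xyz":[0,0,-1],"angular":[0,0,0],"fingers":255},{"xyz":[0,0,0],"angular":[0,0,0],"fingers":255},{"xyz":[0,0,0],"angular":[0,0,0],"fingers":255}]'
```

```text
t: 8.72
eef_pos: [0.4723, 0.2326, 0.0727]
tool_rot: [180.0, 0.0, 133.0]
wrist_force: [-0.4, 0.6, -1.3]
width: 0.0429
grasp_force: 20.0
t: 9.1
eef_pos: [0.4722, 0.2325, 0.0706]
tool_rot: [180.0, 0.0, 133.0]
wrist_force: [0.5, 0.3, -1.4]
width: 0.043
grasp_force: 20.0
t: 9.48
eef_pos: [0.4722, 0.2325, 0.0696]
tool_rot: [180.0, 0.0, 133.0]
wrist_force: [0.6, -0.0, -0.9]
width: 0.0432
grasp_force: 20.0
```

```bash
python3 -m jog '[{"xyz":[0,0,-0.5],"angular":[0,0,0],"fingers":255},{"xyz":[0,0,0],"angular":[0,0,0],"fingers":255},{"xyz":[0,0,0],"angular":[0,0,0],"fingers":255}]'
python3 -m jog '[{"xyz":[0,0,-0.5],"angular":[0,0,0],"fingers":255},{"xyz":[0,0,0],"angular":[0,0,0],"fingers":255},{"xyz":[0,0,0],"angular":[0,0,0],"fingers":255}]'
```

```text
t: 9.85
eef_pos: [0.4722, 0.2325, 0.0691]
tool_rot: [180.0, 0.0, 133.0]
wrist_force: [-0.2, -0.1, -1.0]
width: 0.0426
grasp_force: 20.0
t: 10.22
eef_pos: [0.4722, 0.2326, 0.0687]
tool_rot: [180.0, 0.0, 133.0]
wrist_force: [0.4, 0.4, -0.2]
width: 0.0427
grasp_force: 20.0
```

```bash
python3 -m jog '[{"xyz":[0,0,-0.5],"angular":[0,0,0],"fingers":255},{"xyz":[0,0,0],"angular":[0,0,0],"fingers":255},{"xyz":[0,0,0],"angular":[0,0,0],"fingers":255}]'
python3 -c "
from rig import monitor
print(monitor.read_state()['wrist_force'])"
```

```text
t: 10.6
eef_pos: [0.4723, 0.2326, 0.0686]
tool_rot: [180.0, 0.0, 133.0]
wrist_force: [-0.2, -0.5, 4.7]
width: 0.0429
grasp_force: 20.0
[-0.17714322 -0.50900161  4.72051052]
```

Floor contact: +4.7 N at TCP height 68.6 mm, which is the 20 mm floor plus the 48.7 mm grip height. I'll release gently and back off straight up.

```bash
python3 -m jog '[{"xyz":[0,0,0],"angular":[0,0,0],"fingers":120},{"xyz":[0,0,0],"angular":[0,0,0],"fingers":105},{"xyz":[0,0,0],"angular":[0,0,0],"fingers":80},{"xyz":[0,0,0],"angular":[0,0,0],"fingers":50},{"xyz":[0,0,0],"angular":[0,0,0],"fingers":20},{"xyz":[0,0,0],"angular":[0,0,0],"fingers":20},{"xyz":[0,0,0],"angular":[0,0,0],"fingers":20}]'
python3 -m jog '[{"xyz":[0,0,5],"angular":[0,0,0],"fingers":20},{"xyz":[0,0,15],"angular":[0,0,0],"fingers":20},{"xyz":[0,0,30],"angular":[0,0,0],"fingers":20},{"xyz":[0,0,40],"angular":[0,0,0],"fingers":20},{"xyz":[0,0,40],"angular":[0,0,0],"fingers":20},{"xyz":[0,0,20],"angular":[0,0,0],"fingers":20},{"xyz":[0,0,0],"angular":[0,0,0],"fingers":20}]'
python3 - <<'E'
from rig import viewer
import cv2,numpy as np
a=viewer.grab_frame("side")["frame"][190:300,160:310];b=viewer.grab_frame("wrist")["frame"];c=viewer.grab_frame("top")["frame"]
o=np.zeros((600,800,3),np.uint8);o[:293,:400]=cv2.resize(a,(400,293),interpolation=cv2.INTER_CUBIC);o[:300,400:]=cv2.resize(b,(400,300));o[300:,:400]=cv2.resize(c,(400,300))
cv2.imwrite("pics/f.png",o[:,:,::-1])
E
```

```text
t: 11.48
eef_pos: [0.4722, 0.2325, 0.0681]
tool_rot: [180.0, 0.0, 133.0]
wrist_force: [-0.1, 0.9, 0.1]
width: 0.0795
grasp_force: 0.0
t: 12.35
eef_pos: [0.4734, 0.2332, 0.2209]
tool_rot: [179.7, 0.1, 133.0]
wrist_force: [-0.4, 0.4, -0.4]
width: 0.08
grasp_force: 0.0
```

View pics/f.png

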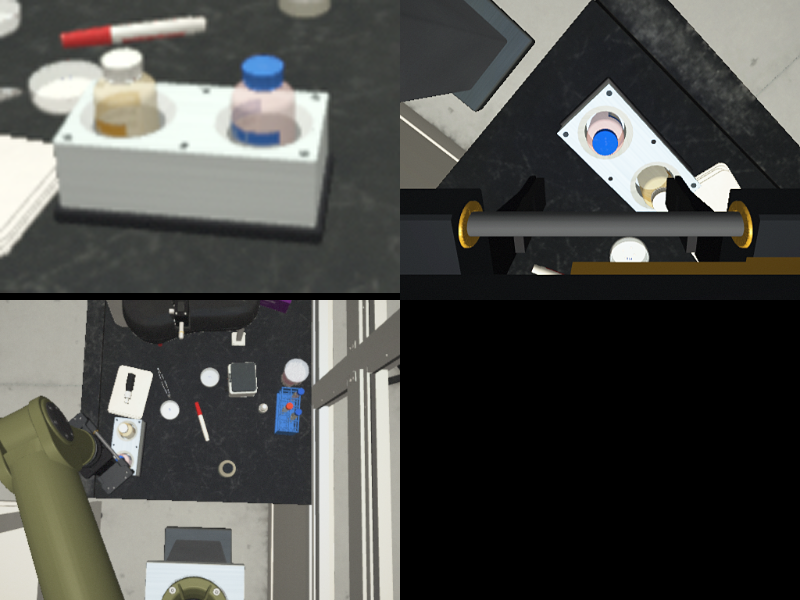

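The pink bottle is seated upright in the well with its cap at (263,72), level with the amber bottle in the side view. The oil bottle at (227,468) in the top inset and the amber bottle haven't moved, and the gripper is clear.

```bash
python3 -c "
from rig import job
print(job.sign_off())"
```

```text
the job is handed in; nothing more can be done
None
```

The pink bottle stands upright on the floor of the empty well, lowered to contact before release; the oil and amber bottles were left in place, and the job is handed in at about 12.5 s.

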